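Raise the limb-rest post and lock its foot

TASK

Set up the limb rest: stand up the lying post with the orange crossbar by pivoting it on the edge of its foot, without lifting the foot off its plate and without letting the post crash, until it stands upright between the blue cheeks. Then push the purple knob of the sprung bolt fully towards the post and across into the side notch of its slot, so that it stays locked over the foot when you let go. Leave the jar and the bottle beside it where they are.

Things in the scene. Friction and masses are not known exactly. Their poses are not given: they have to be found in the camera images.
- base: Fixed fixture: dark steel plate, x -155 to 220 mm, 110 mm wide, 4 mm thick. Origin on the table, on the plate's centre line under the pivot edge of the lying post's foot; x runs along the plate towards the yellow bolt housing, y towards the side of the slot's notch, z up.
- post: Loose metal post, 0.44 to 0.72 kg, foot-heavy, 223 mm long, shaft 14 mm thick. Origin: shaft axis at the foot's underside; z along the shaft to the crossbar. Foot: x -20 to +70, y +-40, 10 mm thick. Starts lying along the base's -x, sloping 15 degrees up, on the foot edge at its x = -20 mm and the cradle. Standing, its x is along the base's x. Raised beyond about 70 degrees it settles onto its foot.
- knob_mid (a point): Centre of the purple round knob of the sprung bolt, 23 mm diameter, 27 mm tall, centre 54 mm above the table, on a 12 mm stem in the L-shaped slot of the yellow cover (x 132 to 218 mm, y +-40 mm in the base, top 36 mm high). Starts at base x 195 mm, y 0; base's axes.
- bolt (a joint): Travel (m) of the bolt, knob and tongue together, along the base's -x towards the post: 0 out, 0.034 fully in. Spring about 4 N at 0, 10 N fully in; it snaps back if let go outside the notch. Locked it rests at about 0.028.
- catch (a joint): Travel (m) of the knob across, along the base's +y: 0 in the straight lane, 0.016 fully in the notch. About 1 N moves it, but only when the bolt is in by more than 0.028; else the tooth of the cover stops it after about 5 mm.
- jar: Bystander: clear jar with purple cap, 56 mm diameter, 70 mm tall, beside the fixture; origin at the centre of its underside.
- saline: Bystander: white bottle with blue cap, 60 mm diameter, 130 mm tall, beside the fixture; origin at the centre of its underside.
- shoe (a point): Where the post's origin belongs when it stands: base x 20 mm, y 0, on the plate (4 mm above the table); base's axes. 12 mm either way along x is still good. Blue cheeks beside the foot: inner faces at y +-47 mm, top 16 mm above the table. A blue lip at base x -20 to -12 mm, 11 mm high, stops the foot from sliding to -x.
- cradle (a point): Top middle of the blue cradle bar (10 mm round, along the base's y) that carries the lying shaft: base x -143 mm, 56 mm above the table; its two side plates (20 mm from the middle, 8 mm thick) reach 68 mm above the table. Base's axes.
- tongue (a point): Tip of the bolt's steel tongue, which slides over the foot's edge: its underside is 17 mm above the table, the standing foot's top 14 mm. At base x 100 mm with the bolt out, 72 mm locked. Moves with the bolt; base's axes.
- crossbar (a point): Middle of the orange crossbar at the post's top, on its axis 215 mm from the foot's underside; a 16 mm round bar, 116 mm long, along the post's y (a T). While lying it is about 79 mm above the table and free underneath, so fingers leaning towards the base's +x can be put under it. Axes of post.

How it is judged:
By the outcome, as a careful person would: the job done as asked, in the order asked, and still so for the second after the job is handed in, with the robot touching nothing.
It also fails if it takes over 58 s, if anything falls off the work surface, if the arm or the gripper's body presses on something with over 40 N, if the wrist force passes 120 N, or if a joint passes its speed limit or range.

ROBOT

A 7-joint arm with a two-finger parallel gripper is mounted at the origin on the work surface. World frame = base frame: x ahead of the robot, y to its left, z up, the work surface at z = 0. Lengths are in mm, angles in rad, forces in N, time in s.
With the tool pointing down it reaches from about 400 to 900 mm from the base axis. Payload 5.6 kg.
Tool frame: the origin (TCP) lies at the very end of the fingers, on their centre line; the grasp point (between the pads) lies env.pinch_z behind it (env.pinch_z is the distance from the TCP to the grasp point, in mm); z points along the fingers, x is the direction in which the jaws open and shut, and the axes are right-handed (so a half turn about z gives the same grasp; the last joint's range is limited). The gripper opens to 92 mm and grips with 3 to 60 N. Pads are 20 mm wide; open, the fingers measure 128 mm over their backs; the gripper's body (75 mm by 189 mm) begins 69 mm behind the grasp point.
Start: joints at [1.276, 0.468, -0.012, 1.603, 0.006, 1.071, -0.056], TCP at [161.903, -629.521, 214.592] pointing down, gripper open.
Joint ranges: [-2.53, 2.53], [-0.31, 2.02], [-1.57, 1.55], [0.28, 2.44], [-1.29, 4.43], [0.15, 1.84], [-2.92, 2.92]. Speed limits (rad/s): [2.57, 2.57, 3.14, 3.14, 3.14, 3.14, 3.14].

INTERFACE

Orientations are given as a unit quaternion [w, x, y, z].
In Python, from rig import env, optics, spotter gives the robot as it stands.
- The arm moves only by the shell command python3 -m jog 'ROWS' [FORCE]. ROWS is JSON, a list of rows, each an object of numbers: "dx", "dy", "dz": the shift along the tool's x, y, z in m; "rx", "ry", "rz": the turn, a rotation vector about the tool's x, y, z in rad; "jaw": the gripper's target within -1 to 1 (fully open at 1, half-way at 0, shut at -1). A call has exactly 5 rows; each row is the pose to reach, as a shift and turn from the pose measured when the call began, along the tool's axes at that moment; what a row does not reach only later rows make up. A row lasts 1/8 s, in which the tool goes at most 62.5 mm and 10.7 degrees, less where a joint would pass 70% of its speed; a pose out of reach is approached as far as the arm can. A call with a gripper value outside its range is refused whole. The fingers move at their own pace and stop on an object; FORCE is the grip in N (left out, the last holds). Time passes only in rows, so rows that repeat a pose let the fingers close, or fill a call up. It gives the time, the measured TCP pose, the force and the opening at its end, in the units of the state.
- env.get_obs(): the state, without advancing time (a new reading comes with each control period).
- optics.read_camera(name): name is "scene" or "top" or "wrist"; returns (picture, depth): 420x560x3 uint8, red, green, blue; 420x560 float32, mm along the optical axis (not along the pixel's ray), 0 where there is no reading.
- optics.camera_info(name): a dict with "intrinsics" (3x3 intrinsics, pixels), "dist" ([k1, k2, p1, p2, k3] as OpenCV has them; the pictures are not rectified), "T" (4x4, takes a point from camera to world coordinates); the wrist camera has in their place "hand_eye" (4x4, takes a point from camera to tool coordinates, whose origin is the TCP and whose axes are the tool frame's). Camera axes: x right, y down, z forward; pixel columns grow to the right and rows downward; lengths in mm; the calibration is good to about 2 mm. A picture is of the moment at which its call begins: read the wrist's pose just before it. camera_info takes no time and is no camera call.
- env.sign_off(): hands the job in, once; it reports no verdict.
Trained networks look in the newest picture that a camera, given by its name, has taken for a name from the list of things; names that differ only in an ending like _2 or _b are one class to them, and where a whole thing is asked for, a point or a joint stands for the part that bears it (a point fixed in the world has none). Each returns a list of dicts, best first, with "conf" (0 to 1); they miss things now and then, are a little off and sometimes report something else, mostly with a low value. They report only what shows in the picture. A call takes as long as a camera call.
- spotter.look_for(camera, label): "point" ([column, row] in pixels, amid what is visible of it).
- spotter.silhouettes(camera, label): "pixels" (420x560 bool, what is visible of it) and "point" ([column, row] in pixels, amid what is visible of it).
The state is a dict: "clock": time; "joint_pos": joint angles; "joint_vel": joint speeds; "tau": joint torques, N m; "tool_pos": TCP position; "tcp_rot": TCP orientation; "ft_force": force on the tool from outside, world axes, zero at the start; "moment": the same for the moment, N m; "width": opening from 0.0 (shut) to 1.0 (fully open).
Only numpy, scipy, OpenCV 4.12 (cv2) and the standard library are available. Lean on these libraries where they do the work, as an engineer would, in place of code of your own. Each camera call takes 0.05 s, during which the arm holds its last target.

## Working session

There is one attempt and no reset: what is moved stays moved. The work goes in short steps, Python scripts to look and compute and a shell command to move; the robot and the scene stay as the last step left them, time stands still between calls to the robot, and variables do not carry over. Pictures are saved under pics/ and viewed, and the job is handed in when it is done.

```bash
mkdir -p pics; ls; python3 - <<'E'
from rig import env, optics, spotter
import cv2
o=env.get_obs(); print(o, env.pinch_z)
for n in ("scene","top"):
    im,d=optics.read_camera(n); cv2.imwrite(f"pics/{n}0.png",im[:,:,::-1])
    ci=optics.camera_info(n); print(n,ci)
print(optics.camera_info("wrist"))
E
```

```text
pics
{'clock': 0.0, 'joint_pos': array([ 1.27601708,  0.46834662, -0.0115958 ,  1.60360816,  0.00600299,
        1.07138999, -0.05630558]), 'joint_vel': array([ 5.30135951e-04, -8.04184653e-04,  1.35125250e-03, -1.96399539e-03,
       -2.80211739e-03, -2.54471146e-03, -5.38431843e-05]), 'tau': array([-1.71123129e-04, -5.20571315e+01, -1.29602890e-02, -2.43746477e+01,
       -5.67172654e-02,  1.71769154e-02,  1.57927989e-04]), 'tool_pos': array([ 161.71758019, -628.97060757,  213.66657191]), 'tcp_rot': array([-4.74634609e-04,  7.90270351e-01, -6.12757729e-01, -7.15845037e-04]), 'ft_force': array([-0.20636413, -0.34638844,  0.02746686]), 'moment': array([-0.00911178, -0.02188912,  0.0655206 ]), 'width': 1.0007123217542953} 18.700000000000003
scene {'intrinsics': array([[522.31364772,   0.        , 274.71644151],
       [  0.        , 522.31364772, 211.37842849],
       [  0.        ,   0.        ,   1.        ]]), 'dist': array([-0.02244895,  0.        ,  0.        ,  0.        ,  0.        ]), 'T': array([[ 4.49695199e-01,  6.27446736e-01, -6.35676664e-01,
         1.12195388e+03],
  
[... 763 characters left out ...]
9e+02],
       [ 0.00000000e+00,  0.00000000e+00,  0.00000000e+00,
         1.00000000e+00]])}
{'intrinsics': array([[361.7443302 ,   0.        , 279.4619531 ],
       [  0.        , 361.7443302 , 215.92496909],
       [  0.        ,   0.        ,   1.        ]]), 'dist': array([-0.03954698,  0.        ,  0.        ,  0.        ,  0.        ]), 'hand_eye': array([[ 9.99998977e-01,  1.09253416e-03,  9.23242294e-04,
        -6.15906373e-02],
       [-1.28786360e-03,  9.68561525e-01,  2.48770805e-01,
        -7.00944238e+01],
       [-6.22426361e-04, -2.48771740e-01,  9.68561941e-01,
        -1.70444763e+02],
       [ 0.00000000e+00,  0.00000000e+00,  0.00000000e+00,
         1.00000000e+00]])}
```

View pics/scene0.png

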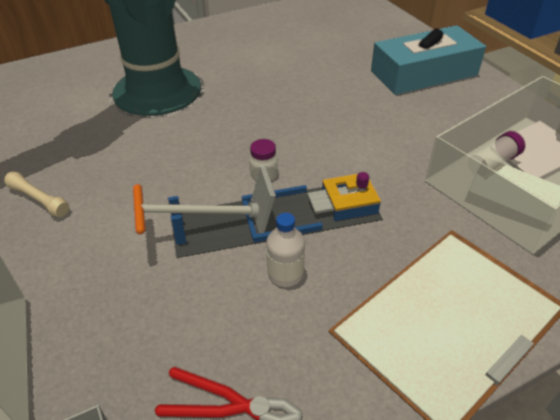

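View pics/top0.png

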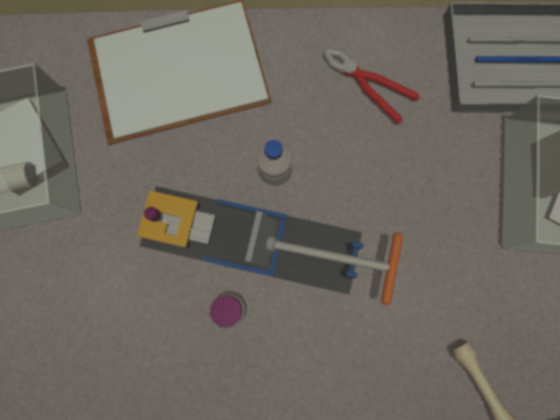

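The scene picture shows the orange crossbar at (140,208), the foot at (262,198), the knob at (362,180), the jar at (263,160) and the bottle at (286,250). In the top picture the crossbar is at (393,268), the knob at (152,213), the cradle at (352,258), the bottle at (274,158) and the jar at (227,310).

```bash
cat > h.py <<'E'
from rig import env, optics, spotter
import numpy as np, cv2, json
from scipy.spatial.transform import Rotation as R
def camT(name):
    ci=optics.camera_info(name)
    if 'T' in ci: return ci, ci['T']
    o=env.get_obs(); T=np.eye(4); T[:3,:3]=rot(o); T[:3,3]=o['tool_pos']
    return ci, T@ci['hand_eye']
def rot(o): 
    q=o['tcp_rot']; return R.from_quat([q[1],q[2],q[3],q[0]]).as_matrix()
def ray(name,px,T=None):
    ci,T0=camT(name); T=T0 if T is None else T
    p=cv2.undistortPoints(np.array([[px]],float),ci['intrinsics'],ci['dist'])[0,0]
    return T[:3,3], T[:3,:3]@np.array([p[0],p[1],1])
def atz(name,px,z,T=None):
    c,d=ray(name,px,T); return c+d*(z-c[2])/d[2]
def cloud(name,d,mask,T=None):
    ci,T0=camT(name); T=T0 if T is None else T
    v,u=np.nonzero(mask&(d>0)); p=cv2.undistortPoints(np.stack([u,v],1)[:,None].astype(float),ci['intrinsics'],ci['dist'])[:,0]
    z=d[v,u][:,None]; P=np.hstack([p*z,z]); return P@T[:3,:3].T+T[:3,3]
def proj(name,P,T=None):
    ci,T0=camT(name); T=T0 if T is None else T
    Ti=np.linalg.inv(T); r,_=cv2.Rodrigues(Ti[:3,:3])
    return cv2.projectPoints(np.atleast_2d(P).astype(float),r,Ti[:3,3],ci['intrinsics'],ci['dist'])[0][:,0]
def tri(p1,p2):
    A=[];b=[]
    for n,px in (p1,p2):
        c,d=ray(n,px); d=d/np.linalg.norm(d); M=np.eye(3)-np.outer(d,d); A.append(M); b.append(M@c)
    return np.linalg.lstsq(np.vstack(A),np.hstack(b),rcond=None)[0]
E
python3 - <<'E'
from h import *
np.set_printoptions(precision=1,suppress=True)
for n in ("scene","top"):
    im,d=optics.read_camera(n)
    np.save(f"{n}.npy",d)
    for l in ("crossbar","knob_mid","jar","saline","post","base","cradle","tongue"):
        try: r=spotter.silhouettes(n,l)
        except Exception as e: print(n,l,e); continue
        for x in r[:2]:
            C=cloud(n,d,x['pixels']); print(n,l,round(x['conf'],2),np.array(x['point']),x['pixels'].sum(),'med',np.median(C,0),'min',np.percentile(C,2,axis=0),'max',np.percentile(C,98,axis=0))
    hsv=cv2.cvtColor(im,cv2.COLOR_RGB2HSV)
    m=((hsv[...,0]<12)&(hsv[...,1]>150)&(hsv[...,2]>90)).astype(np.uint8)
    k,lab,st,ce=cv2.connectedComponentsWithStats(m)
    for i in range(1,k):
        if st[i,4]>80:
            C=cloud(n,d,lab==i);mu=np.median(C,0);print('orange',n,st[i],ce[i],mu,np.linalg.svd(C[:,:2]-C[:,:2].mean(0),full_matrices=False)[2][0])
E
```

```text
scene crossbar 0.89 [227.7 206.7] 2393 med [498.3 -18.9  65.7] min [ 421.1 -177.8   14.5] max [552.2  52.8  93.4]
scene crossbar 0.63 [283.8 254.2] 2271 med [660.1   8.3  78.6] min [630.3 -12.3   6.1] max [673.7  40.8 131.3]
scene knob_mid 0.74 [360.1 180.4] 205 med [561.9 215.4  60.1] min [550.3 207.9  33.7] max [568.8 230.8  69.9]
scene jar 0.71 [262.2 159.4] 944 med [414.3  91.3  55.3] min [378.4  68.    5.5] max [428.2 118.6  72.5]
scene saline 0.84 [284.4 253. ] 2223 med [660.6   8.1  78.8] min [633.1 -12.3   7. ] max [673.7  38.1 131.3]
scene post 0.88 [226.1 206.5] 2488 med [497.1 -27.4  64.2] min [ 403.3 -178.3    0.4] max [552.2  53.1  93.4]
scene base 0.85 [290.1 214.9] 8433 med [529.6  93.9   6. ] min [ 455.  -120.6    1.3] max [601.7 228.2  67. ]
scene cradle 0.78 [291.8 214.5] 8183 med [529.7  95.6   6.1] min [ 455.5 -120.3    2. ] max [600.9 227.4  66.4]
scene tongue 0.82 [326.2 193.9] 760 med [548.1 156.4  24.4] min [515.9 124.8  17.7] max [567.9 223.8  69.3]
orange scene [ 155  367  104   53 1974] [205.1 399.2] [ 796.3 -180.3   15.6] [0.6 0.8]
top crossbar 0.65 [309.2
[... 408 characters left out ...]
aline 0.59 [275.  161.7] 1370 med [629.5  16.6  89. ] min [612.1  -9.9   3.9] max [660.   45.4 130.5]
top post 0.76 [303.  251.9] 2983 med [489.8 -26.1  69.4] min [ 417.6 -177.2    2.4] max [544.6  57.   92.7]
top base 0.98 [234.9 238.3] 11782 med [519.9  87.    4.4] min [ 438.4 -109.9    0.9] max [592.7 236.1  65.2]
top cradle 0.72 [235.9 235.3] 12093 med [519.5  86.7   4.4] min [ 437.7 -110.6    0.7] max [594.5 237.5  65.5]
top tongue 0.85 [194.3 222.3] 1098 med [545.5 160.1  22.8] min [514.5 127.6  19.7] max [563.1 227.9  68.2]
orange top [350  69  68  53 800] [381.7  90.2] [ 789.1 -176.8   14. ] [-0.6 -0.8]
orange top [382 233  20  71 353] [391.5 267.4] [ 463.  -163.2   83.6] [-1.   0.2]
```

```bash
python3 - <<'E'
from h import *
from scipy.optimize import least_squares
np.set_printoptions(precision=1,suppress=True)
obs=[]
for n,wc,wk in (("scene",(125,175,155,240),(350,165,375,200)),("top",(375,225,410,310),(140,202,166,226))):
    im=cv2.imread(f"pics/{n}0.png"); hsv=cv2.cvtColor(im,cv2.COLOR_BGR2HSV)
    for nm,w,f,P in (("bar",wc,lambda h:((h[...,0]<14)&(h[...,1]>130)&(h[...,2]>100)),(-202.5,0,79)),("knob",wk,lambda h:((h[...,0]>135)&(h[...,0]<175)&(h[...,1]>90)),(195,0,54))):
        m=np.zeros(im.shape[:2],np.uint8); m[w[1]:w[3],w[0]:w[2]]=f(hsv)[w[1]:w[3],w[0]:w[2]]
        k,lab,st,ce=cv2.connectedComponentsWithStats(m); i=1+np.argmax(st[1:,4]); print(n,nm,st[i],ce[i])
        ys,xs=np.nonzero(lab==i); r=cv2.minAreaRect(np.stack([xs,ys],1).astype(np.float32)); print(r)
        obs.append((n,P,np.array(r[0])))
def W(p,P):
    c,s=np.cos(p[2]),np.sin(p[2]); P=np.atleast_2d(P); return np.stack([p[0]+c*P[:,0]-s*P[:,1],p[1]+s*P[:,0]+c*P[:,1],P[:,2]],1)
res=lambda p:np.concatenate([proj(n,W(p,P))[0]-c for n,P,c in obs])
s=least_squares(res,[510,30,1.33]); print(s.x,np.degrees(s.x[2]),res(s.x))
np.save("base.npy",s.x)
p=s.x
for n in ("scene","top"):
    im=cv2.imread(f"pics/{n}0.png")
    def pl(pts,col,cl=True):
        q=proj(n,W(p,np.array(pts,float))); cv2.polylines(im,[np.round(q*8).astype(np.int32)],cl,col,1,cv2.LINE_AA,3)
    pl([(-155,-55,4),(220,-55,4),(220,55,4),(-155,55,4)],(0,255,0))
    pl([(132,-40,36),(218,-40,36),(218,40,36),(132,40,36)],(255,0,255))
    pl([(-202.5,-58,79),(-202.5,58,79)],(255,255,0))
    pl([(-143,-20,56),(-143,20,56)],(0,255,255))
    a=np.linspace(0,6.28,30); pl(np.stack([195+11.5*np.cos(a),11.5*np.sin(a),0*a+67.5],1),(0,255,0))
    pl([(0,-40,4),(0,40,4)],(0,0,255)); pl([(100,-15,17),(100,15,17)],(0,0,255))
    c=im[130:320,110:430] if n=="scene" else im[140:340,120:430]
    cv2.imwrite(f"pics/fit_{n}.png",cv2.resize(c,None,fx=2.4,fy=2.4))
E
```

```text
scene bar [133 184  12  50 439] [138.4 209. ]
((138.5311279296875, 208.49806213378906), (49.216468811035156, 9.481499671936035), 86.42366790771484)
scene knob [357 172  12  16 149] [362.4 179.5]
((362.47998046875, 179.63999938964844), (10.465181350708008, 15.556349754333496), 8.130102157592773)
top bar [382 233  20  72 604] [391.7 268.3]
((391.74530029296875, 268.3585205078125), (8.845849990844727, 72.17967224121094), 10.619654655456543)
top knob [145 208  13  12 126] [151.2 213.4]
((151.0, 213.5), (11.0, 12.0), 90.0)
[509.9  32.7   1.3] 76.39754002460475 [-0.3 -1.3  0.3  0.4  0.3 -0.8 -0.   0.3]
```

View pics/fit_scene.png

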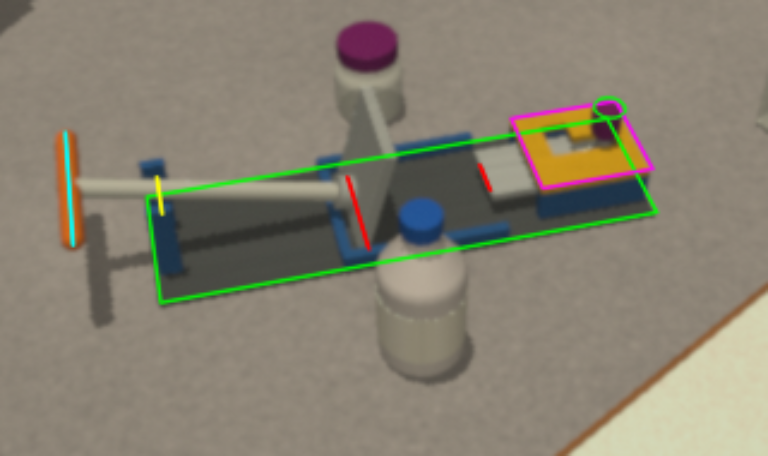

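View pics/fit_top.png

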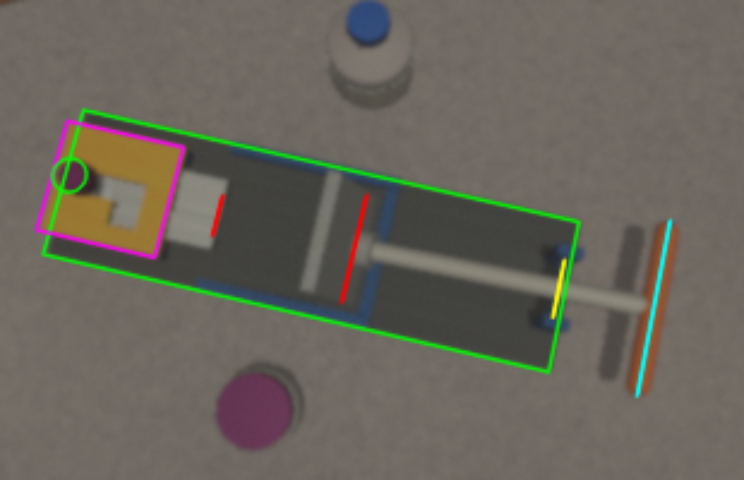

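The model overlay sits on the plate, housing, cradle and crossbar within about 2 mm in both pictures. The plan is to pinch the shaft between cradle and crossbar with the jaws along the base's y. I'll then swing it up along the pivot arc, with the tool tilting away. First I hover there and test how far the tool can tilt.

```bash
cat >> h.py <<'E'
B=np.load('base.npy')
def Rb(): return R.from_euler('z',B[2]).as_matrix()
def b2w(P): return Rb()@np.array(P,float)+np.array([B[0],B[1],0])
def w2b(P): return Rb().T@(np.array(P,float)-np.array([B[0],B[1],0]))
def Rt(tau,mode='y',yawerr=0):
    t=np.radians(tau); z=np.array([np.sin(t),0,-np.cos(t)])
    if mode=='y': x=np.array([0,-1.,0])
    else: x=np.array([-np.cos(t),0,-np.sin(t)])
    y=np.cross(z,x); return Rb()@np.stack([x,y,z],1)
def rows(targets):
    """targets: list of (tcp in base coords, Rworld). prints dx dy dz rx ry rz"""
    o=env.get_obs(); R0=rot(o); p0=o['tool_pos']
    for P,Rw in targets:
        d=R0.T@(b2w(P)-p0)/1000; r=R.from_matrix(R0.T@Rw).as_rotvec(); print(np.round(d,4),np.round(r,3))
def stat():
    o=env.get_obs(); Rr=Rb().T@rot(o); z=Rr[:,2]
    print('t',round(o['clock'],2),'tcp_b',np.round(w2b(o['tool_pos']),1),'tau',round(np.degrees(np.arctan2(z[0],-z[2])),1),'xax',np.round(Rr[:,0],3),'F_b',np.round(Rb().T@o['ft_force'],1),'w',round(o['width'],3),'q',np.round(o['joint_pos'],2))
E
python3 - <<'E'
from h import *
stat(); rows([((-173,0,170),Rt(0))])
E
```

```text
t 1.0 tcp_b [-725.5  182.5  214.6] tau 0.0 xax [-0.883 -0.47  -0.   ] F_b [ 0.1  0.4 -0.1] w 0.996 q [ 1.28  0.47 -0.01  1.6   0.01  1.07 -0.06]
[-0.4019 -0.4207  0.0446] [-0.     0.    -1.082]
```

```bash
python3 -m jog '[{"dx":-0.04,"dy":-0.042,"rz":-0.11,"jaw":0.3},{"dx":-0.08,"dy":-0.084,"rz":-0.22,"jaw":0.3},{"dx":-0.12,"dy":-0.126,"dz":0.01,"rz":-0.33,"jaw":0.3},{"dx":-0.16,"dy":-0.168,"dz":0.01,"rz":-0.44,"jaw":0.3},{"dx":-0.2,"dy":-0.21,"dz":0.015,"rz":-0.55,"jaw":0.3}]' 10
python3 - <<'E'
from h import *
stat(); rows([((-173,0,170),Rt(0))])
E
```

```text
t 1.0 tcp_b [-725.5  182.5  214.6] tau 0.0 xax [-0.883 -0.47  -0.   ] F_b [ 0.1  0.4 -0.1] w 0.996 q [ 1.28  0.47 -0.01  1.6   0.01  1.07 -0.06]
[-0.4019 -0.4207  0.0446] [-0.     0.    -1.082]invalid input
```

```bash
python3 -m jog '[{"dx":-0.04,"dy":-0.042,"dz":0,"rx":0,"ry":0,"rz":-0.11,"jaw":0.3},{"dx":-0.08,"dy":-0.084,"dz":0,"rx":0,"ry":0,"rz":-0.22,"jaw":0.3},{"dx":-0.12,"dy":-0.126,"dz":0.01,"rx":0,"ry":0,"rz":-0.33,"jaw":0.3},{"dx":-0.16,"dy":-0.168,"dz":0.01,"rx":0,"ry":0,"rz":-0.44,"jaw":0.3},{"dx":-0.2,"dy":-0.21,"dz":0.015,"rx":0,"ry":0,"rz":-0.55,"jaw":0.3}]' 10
python3 - <<'E'
from h import *
stat(); rows([((-173,0,170),Rt(0))])
E
```

```text
clock: 1.62
tool_pos: [316.5, -382.2, 200.1]
tcp_rot: [0.0, 0.928, -0.374, 0.001]
ft_force: [0.3, -0.4, 0.1]
width: 0.648
t 1.62 tcp_b [-448.7   90.4  200.1] tau -0.1 xax [-0.504 -0.864  0.002] F_b [-0.3 -0.4  0.1] w 0.648 q [ 1.02  0.24 -0.24  1.98  0.07  0.93 -0.02]
[-0.0609 -0.2837  0.0299] [ 0.001 -0.001 -0.528]
```

```bash
python3 -m jog '[{"dx":-0.012,"dy":-0.057,"dz":0.006,"rx":0,"ry":0,"rz":-0.106,"jaw":-0.2},{"dx":-0.024,"dy":-0.114,"dz":0.012,"rx":0,"ry":0,"rz":-0.212,"jaw":-0.2},{"dx":-0.037,"dy":-0.17,"dz":0.018,"rx":0,"ry":0,"rz":-0.318,"jaw":-0.2},{"dx":-0.049,"dy":-0.227,"dz":0.024,"rx":0,"ry":0,"rz":-0.424,"jaw":-0.2},{"dx":-0.061,"dy":-0.284,"dz":0.03,"rx":0,"ry":0,"rz":-0.528,"jaw":-0.2}]' 10
python3 - <<'E'
from h import *
stat(); rows([((-100,0,250),Rt(a)) for a in (-10,-20,-30,-40,-50)])
E
```

```text
clock: 2.25
tool_pos: [470.4, -133.8, 170.1]
tcp_rot: [0.001, 0.993, -0.117, 0.001]
ft_force: [1.1, -0.7, -0.3]
width: 0.4
t 2.25 tcp_b [-171.1   -0.7  170.1] tau -0.1 xax [ 0.003 -1.     0.002] F_b [-0.4 -1.2 -0.3] w 0.4 q [ 0.63  0.3  -0.49  2.01  0.18  0.87 -0.2 ]
[-0.0003 -0.071  -0.08  ] [-0.173 -0.003  0.002]
[-0.0003 -0.071  -0.08  ] [-0.348 -0.003  0.002]
[-0.0003 -0.071  -0.08  ] [-0.522 -0.003  0.002]
[-0.0003 -0.071  -0.08  ] [-0.697 -0.003  0.002]
[-0.0003 -0.071  -0.08  ] [-0.871 -0.003  0.002]
```

```bash
python3 -m jog '[{"dx":0,"dy":-0.04,"dz":-0.02,"rx":-0.174,"ry":0,"rz":0,"jaw":-0.2},{"dx":0,"dy":-0.08,"dz":-0.04,"rx":-0.348,"ry":0,"rz":0,"jaw":-0.2},{"dx":0,"dy":-0.12,"dz":-0.06,"rx":-0.522,"ry":0,"rz":0,"jaw":-0.2},{"dx":0,"dy":-0.16,"dz":-0.07,"rx":-0.697,"ry":0,"rz":0,"jaw":-0.2},{"dx":0,"dy":-0.18,"dz":-0.07,"rx":-0.87,"ry":0,"rz":0,"jaw":-0.2}]' 10
python3 - <<'E'
from h import *
stat()
E
```

```text
clock: 2.88
tool_pos: [513.3, 44.8, 241.1]
tcp_rot: [0.421, 0.9, -0.106, -0.046]
ft_force: [0.4, -1.3, -0.3]
width: 0.399
t 2.88 tcp_b [ 12.6  -0.4 241.1] tau -50.1 xax [ 0.006 -1.     0.006] F_b [-1.2 -0.7 -0.3] w 0.399 q [-0.21  0.6  -0.43  1.68  0.74  1.7  -1.12]
```

```bash
python3 - <<'E'
from h import *
rows([((6,0,178),Rt(-56))])
E
```

```text
[-0.0008 -0.0442  0.0456] [-0.104 -0.008 -0.001]
```

```bash
python3 -m jog '[{"dx":0,"dy":-0.022,"dz":0.023,"rx":-0.05,"ry":0,"rz":0,"jaw":-0.2},{"dx":0,"dy":-0.044,"dz":0.045,"rx":-0.104,"ry":-0.008,"rz":0,"jaw":-0.2},{"dx":0,"dy":-0.044,"dz":0.045,"rx":-0.104,"ry":-0.008,"rz":0,"jaw":-0.2},{"dx":0,"dy":-0.044,"dz":0.045,"rx":-0.104,"ry":-0.008,"rz":0,"jaw":-0.2},{"dx":0,"dy":-0.044,"dz":0.045,"rx":-0.104,"ry":-0.008,"rz":0,"jaw":-0.2}]' 10
python3 - <<'E'
from h import *
stat()
rows([((-173,0,110),Rt(a)) for a in (-10,0)])
E
```

```text
clock: 3.5
tool_pos: [512.9, 38.6, 180.3]
tcp_rot: [0.465, 0.877, -0.106, -0.054]
ft_force: [0.4, 0.5, 0.1]
width: 0.402
t 3.5 tcp_b [  6.5  -1.5 180.3] tau -55.9 xax [-0.001 -1.     0.004] F_b [ 0.6 -0.2  0.1] w 0.402 q [-0.26  0.73 -0.39  1.69  0.79  1.7  -1.21]
[-0.0016  0.0425  0.1881] [ 0.801 -0.003 -0.004]
[-0.0016  0.0425  0.1881] [ 0.975 -0.003 -0.003]
```

```bash
python3 -m jog '[{"dx":0,"dy":0.0,"dz":-0.01,"rx":0.17,"ry":0,"rz":0,"jaw":-0.1},{"dx":0,"dy":0.0,"dz":0.04,"rx":0.34,"ry":0,"rz":0,"jaw":-0.1},{"dx":0,"dy":0.01,"dz":0.08,"rx":0.51,"ry":0,"rz":0,"jaw":-0.1},{"dx":0,"dy":0.02,"dz":0.12,"rx":0.68,"ry":0,"rz":0,"jaw":-0.1},{"dx":-0.001,"dy":0.033,"dz":0.165,"rx":0.85,"ry":0,"rz":0,"jaw":-0.1}]' 10
python3 - <<'E'
from h import *
stat()
T=camT('wrist')[1]
im,d=optics.read_camera('wrist'); im=im[:,:,::-1].copy()
q=proj('wrist',[b2w(P) for P in [(-202.5,-58,79),(-202.5,58,79),(-143,-20,56),(-143,20,56),(-155,-55,4),(-155,55,4),(-173,0,71)]],T)
for a in q: cv2.circle(im,tuple(int(v) for v in a),4,(0,255,0),1)
cv2.imwrite('pics/w1.png',im); print(q)
rows([((-173,0,110),Rt(0)),((-173,0,52),Rt(0))])
E
```

```text
clock: 4.12
tool_pos: [477.0, -113.2, 117.6]
tcp_rot: [0.061, 0.991, -0.119, -0.001]
ft_force: [0.4, -0.5, -0.1]
width: 0.449
t 4.12 tcp_b [-149.5   -2.3  117.6] tau -7.0 xax [-0.    -1.     0.012] F_b [-0.4 -0.5 -0.1] w 0.449 q [ 0.55  0.4  -0.55  2.05  0.46  0.82 -0.54]
[[362.1520179  306.78314299]
 [186.5967308  307.93294489]
 [304.64782662 210.68282246]
 [243.73327253 210.90297657]
 [342.64159645 201.71228767]
 [205.74873848 202.16991138]
 [274.40453481 262.2288478 ]]
[0.     0.0033 0.0064] [ 0.126 -0.005 -0.028]
[-0.0004 -0.004   0.0639] [ 0.126 -0.005 -0.028]
```

View pics/w1.png

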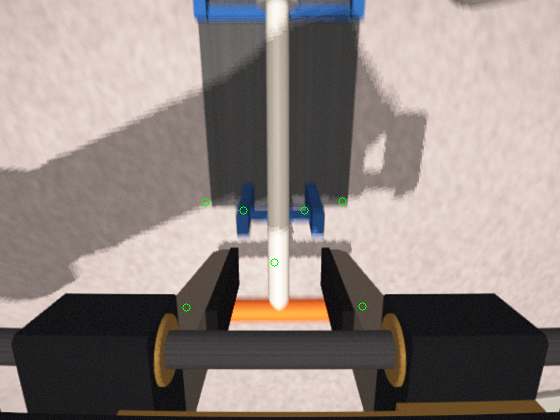

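```bash
python3 - <<'E'
from h import *
stat()
T=camT('wrist')[1]
im,d=optics.read_camera('wrist'); im=im[:,:,::-1].copy()
q=proj('wrist',[b2w(P) for P in [(-202.5,-58,79),(-202.5,58,79),(-143,-20,56),(-143,20,56),(-155,-55,4),(-155,55,4),(-173,0,71)]],T)
for a in q: cv2.circle(im,tuple(int(v) for v in a),4,(0,255,0),1)
cv2.imwrite('pics/w2.png',im)
rows([((-173,0,110),Rt(0)),((-173,0,52),Rt(0))])
E
```

```text
t 4.17 tcp_b [-1.690e+02 -1.000e-01  1.159e+02] tau -7.2 xax [-0.028 -1.     0.007] F_b [-15.1   1.8  -1.3] w 0.447 q [ 0.58  0.4  -0.54  2.05  0.46  0.82 -0.53]
[0.0004 0.007  0.0071] [ 0.132 -0.003 -0.029]
[ 0.0001 -0.0006  0.0646] [ 0.132 -0.003 -0.029]
```

View pics/w2.png

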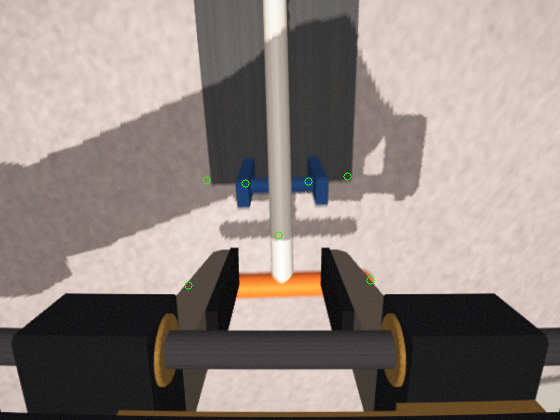

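Wrist picture: shaft at column 281 between the fingers, cradle plates at rows 155–205, crossbar at row 285. Everything is aligned within about 2 mm, so I descend over the shaft.

```bash
python3 -m jog '[{"dx":0,"dy":0.007,"dz":0.007,"rx":0.132,"ry":0,"rz":-0.029,"jaw":-0.1},{"dx":0,"dy":0.005,"dz":0.025,"rx":0.132,"ry":0,"rz":-0.029,"jaw":-0.1},{"dx":0,"dy":0.002,"dz":0.045,"rx":0.132,"ry":0,"rz":-0.029,"jaw":-0.1},{"dx":0,"dy":-0.001,"dz":0.064,"rx":0.132,"ry":0,"rz":-0.029,"jaw":-0.1},{"dx":0,"dy":-0.001,"dz":0.064,"rx":0.132,"ry":0,"rz":-0.029,"jaw":-0.1}]' 10
python3 - <<'E'
from h import *
stat()
rows([((-173,0,52),Rt(0))])
im,d=optics.read_camera('scene'); cv2.imwrite('pics/s1.png',cv2.resize(im[100:300,60:340,::-1],None,fx=2.5,fy=2.5))
E
```

```text
clock: 4.85
tool_pos: [468.8, -133.8, 52.1]
tcp_rot: [0.0, 0.993, -0.117, 0.001]
ft_force: [0.1, -0.5, 0.4]
width: 0.45
t 4.85 tcp_b [-171.5    0.8   52.1] tau -0.0 xax [ 0.002 -1.     0.001] F_b [-0.4 -0.2  0.4] w 0.45 q [ 0.65  0.52 -0.53  2.08  0.43  0.65 -0.41]
[0.0008 0.0015 0.0001] [ 0.001 -0.001  0.002]
```

View pics/s1.png

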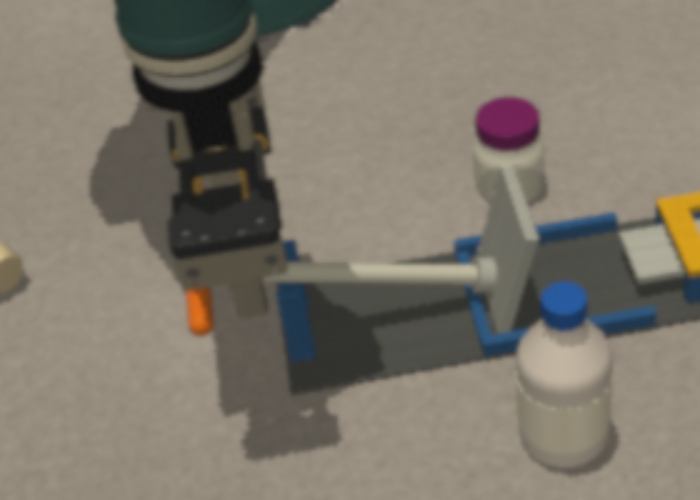

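```bash
python3 -m jog '[{"dx":0.002,"dy":0,"dz":0,"rx":0,"ry":0,"rz":0,"jaw":-1},{"dx":0.002,"dy":0,"dz":0,"rx":0,"ry":0,"rz":0,"jaw":-1},{"dx":0.002,"dy":0,"dz":0,"rx":0,"ry":0,"rz":0,"jaw":-1},{"dx":0.002,"dy":0,"dz":0,"rx":0,"ry":0,"rz":0,"jaw":-1},{"dx":0.002,"dy":0,"dz":0,"rx":0,"ry":0,"rz":0,"jaw":-1}]' 6
python3 - <<'E'
from h import *
stat()
E
```

```text
clock: 5.52
tool_pos: [471.6, -134.5, 53.1]
tcp_rot: [0.0, 0.993, -0.117, 0.001]
ft_force: [0.2, 1.1, 2.2]
width: 0.148
t 5.53 tcp_b [-171.5   -2.1   53.1] tau -0.0 xax [ 0.002 -1.     0.003] F_b [1.1 0.  2.2] w 0.148 q [ 0.65  0.52 -0.54  2.08  0.43  0.65 -0.41]
```

```bash
cat >> h.py <<'E'
def arc(bs,shrink=2.0,r=184.4,a0=158.4,y=-2.1,tau_end=-56,px=0.0):
    t=[]
    for b in bs:
        rr=r-shrink*b/75; a=np.radians(a0-b); tau=tau_end*b/75
        g=np.array([px+rr*np.cos(a),y,4+rr*np.sin(a)]); tr=np.radians(tau)
        t.append((g+18.7*np.array([np.sin(tr),0,-np.cos(tr)]),Rt(tau)))
    rows(t)
E
python3 - <<'E'
from h import *
arc([0,2.5,5,7.5,10,12.5])
E
```

```text
[ 0.     -0.     -0.0001] [ 0.001 -0.003  0.002]
[ 0.     -0.0026 -0.0075] [-0.032 -0.003  0.002]
[ 0.0001 -0.0055 -0.0147] [-0.065 -0.003  0.002]
[ 0.0001 -0.0087 -0.0219] [-0.097 -0.003  0.002]
[ 0.0001 -0.0122 -0.0288] [-0.13  -0.003  0.002]
[ 0.0002 -0.016  -0.0356] [-0.162 -0.003  0.002]
```

```bash
python3 -m jog '[{"dx":0,"dy":-0.0026,"dz":-0.0075,"rx":-0.032,"ry":-0.003,"rz":0.002,"jaw":-1},{"dx":0,"dy":-0.0055,"dz":-0.0147,"rx":-0.065,"ry":-0.003,"rz":0.002,"jaw":-1},{"dx":0,"dy":-0.0087,"dz":-0.0219,"rx":-0.097,"ry":-0.003,"rz":0.002,"jaw":-1},{"dx":0,"dy":-0.0122,"dz":-0.0288,"rx":-0.13,"ry":-0.003,"rz":0.002,"jaw":-1},{"dx":0,"dy":-0.016,"dz":-0.0356,"rx":-0.162,"ry":-0.003,"rz":0.002,"jaw":-1}]' 6
python3 - <<'E'
from h import *
stat()
arc([12.5,15,17.5,20,22.5,25])
im,d=optics.read_camera('scene'); cv2.imwrite('pics/s2.png',cv2.resize(im[100:300,60:340,::-1],None,fx=2.5,fy=2.5))
E
```

```text
clock: 6.15
tool_pos: [474.6, -119.7, 88.7]
tcp_rot: [0.082, 0.99, -0.119, -0.01]
ft_force: [-0.0, -1.6, -0.7]
width: 0.143
t 6.15 tcp_b [-156.4   -1.5   88.7] tau -9.4 xax [-0.001 -1.    -0.001] F_b [-1.6 -0.4 -0.7] w 0.143 q [ 0.47  0.45 -0.48  2.06  0.52  0.79 -0.61]
[ 0.0006 -0.001  -0.0002] [ 0.002  0.001 -0.001]
[ 0.0006 -0.0039 -0.0074] [-0.031  0.001 -0.001]
[ 0.0006 -0.0072 -0.0144] [-0.063  0.001 -0.001]
[ 0.0005 -0.0108 -0.0213] [-0.096  0.001 -0.001]
[ 0.0005 -0.0146 -0.0281] [-0.128  0.001 -0.001]
[ 0.0005 -0.0188 -0.0346] [-0.161  0.001 -0.001]
```

View pics/s2.png

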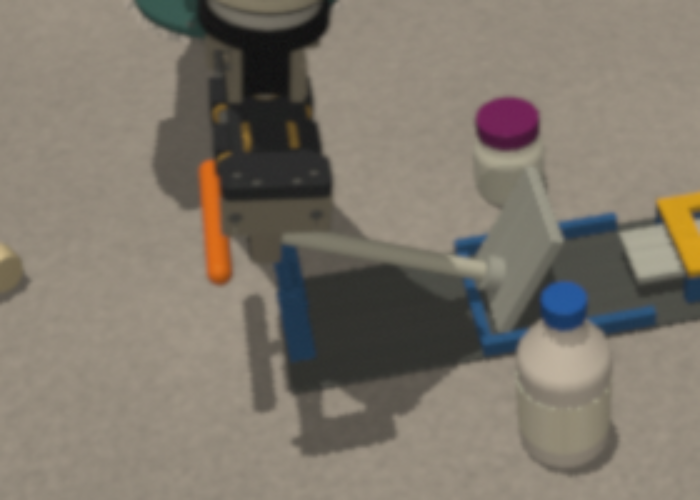

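The post is rising in the grip: the crossbar has moved to crop (215,220), the foot is tipping and its heel is still on the plate. I continue along the arc.

```bash
python3 -m jog '[{"dx":0.0006,"dy":-0.0039,"dz":-0.0074,"rx":-0.031,"ry":0.001,"rz":-0.001,"jaw":-1},{"dx":0.0006,"dy":-0.0072,"dz":-0.0144,"rx":-0.063,"ry":0.001,"rz":-0.001,"jaw":-1},{"dx":0.0005,"dy":-0.0108,"dz":-0.0213,"rx":-0.096,"ry":0.001,"rz":-0.001,"jaw":-1},{"dx":0.0005,"dy":-0.0146,"dz":-0.0281,"rx":-0.128,"ry":0.001,"rz":-0.001,"jaw":-1},{"dx":0.0005,"dy":-0.0188,"dz":-0.0346,"rx":-0.161,"ry":0.001,"rz":-0.001,"jaw":-1}]' 6
python3 - <<'E'
from h import *
stat()
arc([25,27.5,30,32.5,35,37.5])
E
```

```text
clock: 6.82
tool_pos: [481.7, -94.8, 121.0]
tcp_rot: [0.162, 0.98, -0.116, -0.018]
ft_force: [-1.1, -3.0, 2.1]
width: 0.151
t 6.83 tcp_b [-130.5   -2.5  121. ] tau -18.8 xax [ 0.002 -1.     0.002] F_b [-3.2  0.4  2.1] w 0.151 q [ 0.29  0.43 -0.45  2.02  0.61  0.96 -0.79]
[-0.0005  0.0012  0.0017] [ 0.003 -0.002  0.002]
[-0.0004 -0.0021 -0.0052] [-0.03  -0.002  0.002]
[-0.0004 -0.0057 -0.0121] [-0.063 -0.002  0.002]
[-0.0004 -0.0097 -0.0187] [-0.095 -0.002  0.002]
[-0.0004 -0.0139 -0.0252] [-0.128 -0.002  0.002]
[-0.0003 -0.0184 -0.0314] [-0.16  -0.002  0.001]
```

```bash
python3 -m jog '[{"dx":-0.0004,"dy":-0.0025,"dz":-0.0055,"rx":-0.03,"ry":-0.002,"rz":0.002,"jaw":-1},{"dx":-0.0004,"dy":-0.0061,"dz":-0.0124,"rx":-0.063,"ry":-0.002,"rz":0.002,"jaw":-1},{"dx":-0.0004,"dy":-0.0100,"dz":-0.0190,"rx":-0.095,"ry":-0.002,"rz":0.002,"jaw":-1},{"dx":-0.0004,"dy":-0.0142,"dz":-0.0255,"rx":-0.128,"ry":-0.002,"rz":0.002,"jaw":-1},{"dx":-0.0003,"dy":-0.0186,"dz":-0.0317,"rx":-0.16,"ry":-0.002,"rz":0.001,"jaw":-1}]' 6
python3 - <<'E'
from h import *
stat()
arc([37.5,40,42.5,45,47.5,50],shrink=1.5)
im,d=optics.read_camera('scene'); cv2.imwrite('pics/s3.png',cv2.resize(im[100:300,60:340,::-1],None,fx=2.5,fy=2.5))
E
```

```text
clock: 7.45
tool_pos: [488.0, -67.1, 145.5]
tcp_rot: [0.241, 0.963, -0.115, -0.028]
ft_force: [-0.7, -2.9, 3.4]
width: 0.15
t 7.45 tcp_b [-102.1   -2.2  145.5] tau -28.1 xax [ 0.001 -1.     0.   ] F_b [-2.9  0.   3.4] w 0.15 q [ 0.13  0.46 -0.44  1.96  0.68  1.14 -0.94]
[-0.0001  0.0006  0.0008] [ 0.002 -0.001  0.   ]
[-0.0001 -0.0031 -0.0059] [-0.031 -0.001  0.   ]
[-0.0001 -0.0071 -0.0125] [-0.063 -0.001  0.   ]
[-0.     -0.0113 -0.0189] [-0.096 -0.001  0.   ]
[-0.     -0.0159 -0.0251] [-0.128 -0.001  0.   ]
[-0.     -0.0207 -0.0311] [-0.161 -0.001  0.   ]
```

View pics/s3.png

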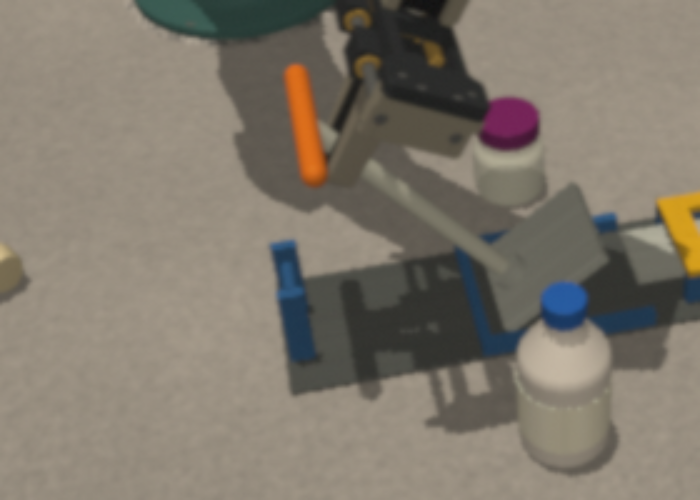

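```bash
python3 -m jog '[{"dx":0,"dy":-0.0031,"dz":-0.0059,"rx":-0.031,"ry":-0.001,"rz":0,"jaw":-1},{"dx":0,"dy":-0.0071,"dz":-0.0125,"rx":-0.063,"ry":-0.001,"rz":0,"jaw":-1},{"dx":0,"dy":-0.0113,"dz":-0.0189,"rx":-0.096,"ry":-0.001,"rz":0,"jaw":-1},{"dx":0,"dy":-0.0159,"dz":-0.0251,"rx":-0.128,"ry":-0.001,"rz":0,"jaw":-1},{"dx":0,"dy":-0.0207,"dz":-0.0311,"rx":-0.161,"ry":-0.001,"rz":0,"jaw":-1}]' 6
python3 - <<'E'
from h import *
stat()
arc([50,52,54,56,58,60],shrink=1.5)
im,d=optics.read_camera('scene')
def Pp(P,b): # post->base with pivot
    a=np.radians(-75+b); c,s=np.cos(a),np.sin(a); x,y,z=P[0]+20,P[1],P[2]; return (c*x+s*z,y-1,4-s*x+c*z)
im=im[:,:,::-1].copy()
for b,col in ((49,(0,255,0)),):
    for loop in ([(-20,-40,0),(70,-40,0),(70,40,0),(-20,40,0)],[(-20,-40,10),(70,-40,10),(70,40,10),(-20,40,10)],[(0,-58,215),(0,58,215)]):
        q=proj('scene',[b2w(Pp(P,b)) for P in loop]); cv2.polylines(im,[np.round(q*8).astype(np.int32)],True,col,1,cv2.LINE_AA,3)
cv2.imwrite('pics/s4.png',cv2.resize(im[80:280,60:340],None,fx=2.5,fy=2.5))
E
```

```text
clock: 8.12
tool_pos: [496.3, -32.9, 163.9]
tcp_rot: [0.319, 0.941, -0.111, -0.037]
ft_force: [-0.6, -1.7, 2.3]
width: 0.151
t 8.12 tcp_b [-66.9  -2.2 163.9] tau -37.4 xax [ 0.003 -1.     0.   ] F_b [-1.8  0.1  2.3] w 0.151 q [-0.02  0.52 -0.42  1.88  0.73  1.34 -1.05]
[-0.0001  0.0014  0.002 ] [ 0.002 -0.002  0.002]
[-0.0001 -0.0018 -0.0032] [-0.024 -0.002  0.002]
[-0.     -0.0052 -0.0083] [-0.05  -0.002  0.002]
[-0.     -0.0088 -0.0133] [-0.076 -0.002  0.002]
[-0.     -0.0126 -0.0181] [-0.103 -0.002  0.002]
[ 0.     -0.0165 -0.0228] [-0.129 -0.002  0.002]
```

View pics/s4.png

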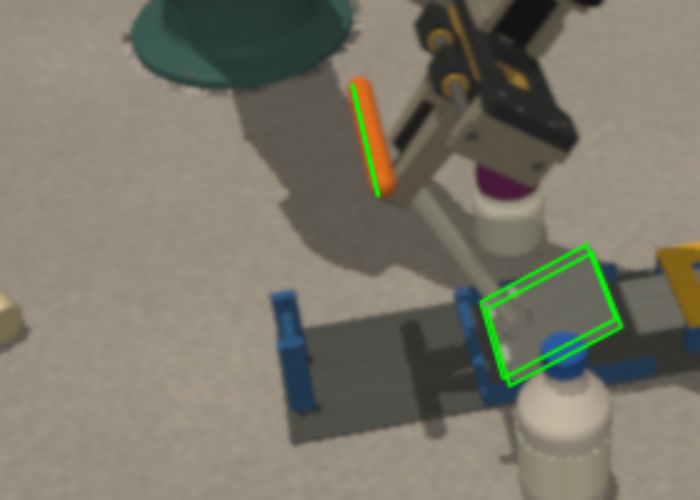

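The model for 49° of turn overlays the foot well, so the heel has not slid noticeably and is on the plate. The crossbar is about 2° further along. I continue, a little slower.

```bash
python3 -m jog '[{"dx":0,"dy":-0.0018,"dz":-0.0032,"rx":-0.024,"ry":-0.002,"rz":0.002,"jaw":-1},{"dx":0,"dy":-0.0052,"dz":-0.0083,"rx":-0.05,"ry":-0.002,"rz":0.002,"jaw":-1},{"dx":0,"dy":-0.0088,"dz":-0.0133,"rx":-0.076,"ry":-0.002,"rz":0.002,"jaw":-1},{"dx":0,"dy":-0.0126,"dz":-0.0181,"rx":-0.103,"ry":-0.002,"rz":0.002,"jaw":-1},{"dx":0,"dy":-0.0165,"dz":-0.0228,"rx":-0.129,"ry":-0.002,"rz":0.002,"jaw":-1}]' 6
python3 - <<'E'
from h import *
stat()
arc([60,61.5,63,64.5,66,67.5],shrink=2)
E
```

```text
clock: 8.8
tool_pos: [503.0, -4.5, 172.1]
tcp_rot: [0.38, 0.918, -0.108, -0.045]
ft_force: [0.5, -0.5, 3.7]
width: 0.145
t 8.8 tcp_b [-37.8  -2.  172.1] tau -44.9 xax [ 0.002 -1.    -0.   ] F_b [-0.4 -0.6  3.7] w 0.145 q [-0.13  0.6  -0.4   1.81  0.75  1.48 -1.12]
[0.0001 0.0011 0.0019] [ 0.002 -0.002  0.002]
[ 0.0001 -0.0015 -0.0019] [-0.017 -0.002  0.002]
[ 0.0001 -0.0041 -0.0056] [-0.037 -0.002  0.002]
[ 0.0001 -0.0069 -0.0092] [-0.056 -0.002  0.002]
[ 0.0001 -0.0098 -0.0128] [-0.076 -0.002  0.002]
[ 0.0001 -0.0127 -0.0163] [-0.095 -0.002  0.002]
```

```bash
python3 -m jog '[{"dx":0,"dy":-0.0015,"dz":-0.0019,"rx":-0.017,"ry":-0.002,"rz":0.002,"jaw":-1},{"dx":0,"dy":-0.0041,"dz":-0.0056,"rx":-0.037,"ry":-0.002,"rz":0.002,"jaw":-1},{"dx":0,"dy":-0.0069,"dz":-0.0092,"rx":-0.056,"ry":-0.002,"rz":0.002,"jaw":-1},{"dx":0,"dy":-0.0098,"dz":-0.0128,"rx":-0.076,"ry":-0.002,"rz":0.002,"jaw":-1},{"dx":0,"dy":-0.0127,"dz":-0.0163,"rx":-0.095,"ry":-0.002,"rz":0.002,"jaw":-1}]' 6
python3 - <<'E'
from h import *
stat()
arc([67.5,69,70.5,72,73.5,75],shrink=2)
im,d=optics.read_camera('scene')
def Pp(P,b): # post->base with pivot
    a=np.radians(-75+b); c,s=np.cos(a),np.sin(a); x,y,z=P[0]+20,P[1],P[2]; return (c*x+s*z,y-1,4-s*x+c*z)
im=im[:,:,::-1].copy()
for b,col in ((66,(0,255,0)),):
    for loop in ([(-20,-40,0),(70,-40,0),(70,40,0),(-20,40,0)],[(-20,-40,10),(70,-40,10),(70,40,10),(-20,40,10)],[(0,-58,215),(0,58,215)]):
        q=proj('scene',[b2w(Pp(P,b)) for P in loop]); cv2.polylines(im,[np.round(q*8).astype(np.int32)],True,col,1,cv2.LINE_AA,3)
cv2.imwrite('pics/s5.png',cv2.resize(im[60:260,120:400],None,fx=2.5,fy=2.5))
E
```

```text
clock: 9.43
tool_pos: [507.8, 16.0, 175.0]
tcp_rot: [0.423, 0.898, -0.107, -0.051]
ft_force: [-0.0, 0.3, 5.8]
width: 0.151
t 9.43 tcp_b [-16.7  -1.9 175. ] tau -50.5 xax [-0. -1.  0.] F_b [0.3 0.1 5.8] w 0.151 q [-0.21  0.66 -0.39  1.75  0.77  1.58 -1.17]
[0.0002 0.0001 0.0007] [ 0.001  0.    -0.   ]
[ 0.0002 -0.0026 -0.003 ] [-0.018  0.    -0.   ]
[ 0.0002 -0.0054 -0.0066] [-0.038  0.    -0.   ]
[ 0.0002 -0.0082 -0.0101] [-0.057  0.    -0.   ]
[ 0.0002 -0.0112 -0.0136] [-0.077  0.    -0.   ]
[ 0.0002 -0.0143 -0.0169] [-0.096  0.    -0.   ]
```

View pics/s5.png

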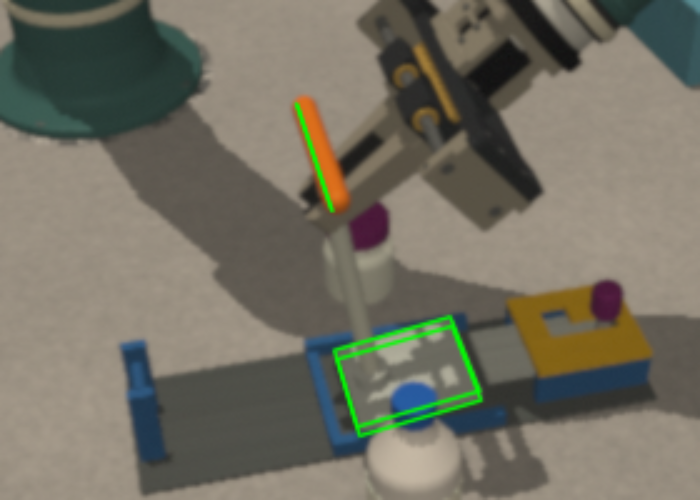

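```bash
python3 -m jog '[{"dx":0,"dy":-0.0026,"dz":-0.003,"rx":-0.018,"ry":0,"rz":0,"jaw":-1},{"dx":0,"dy":-0.0054,"dz":-0.0066,"rx":-0.038,"ry":0,"rz":0,"jaw":-1},{"dx":0,"dy":-0.0082,"dz":-0.0101,"rx":-0.057,"ry":0,"rz":0,"jaw":-1},{"dx":0,"dy":-0.0112,"dz":-0.0136,"rx":-0.077,"ry":0,"rz":0,"jaw":-1},{"dx":0,"dy":-0.0143,"dz":-0.0169,"rx":-0.096,"ry":0,"rz":0,"jaw":-1}]' 6
python3 - <<'E'
from h import *
stat()
arc([75,76,77],shrink=2)
im,d=optics.read_camera('scene')
def Pp(P,b): # post->base with pivot
    a=np.radians(-75+b); c,s=np.cos(a),np.sin(a); x,y,z=P[0]+20,P[1],P[2]; return (c*x+s*z,y-1,4-s*x+c*z)
im=im[:,:,::-1].copy()
for b,col in ((75,(0,255,0)),):
    for loop in ([(-20,-40,0),(70,-40,0),(70,40,0),(-20,40,0)],[(-20,-40,10),(70,-40,10),(70,40,10),(-20,40,10)],[(0,-58,215),(0,58,215)]):
        q=proj('scene',[b2w(Pp(P,b)) for P in loop]); cv2.polylines(im,[np.round(q*8).astype(np.int32)],True,col,1,cv2.LINE_AA,3)
cv2.imwrite('pics/s6.png',cv2.resize(im[60:260,120:400],None,fx=2.5,fy=2.5))
E
```

```text
clock: 10.1
tool_pos: [513.1, 39.4, 174.8]
tcp_rot: [0.467, 0.876, -0.104, -0.055]
ft_force: [-2.2, -0.4, 6.5]
width: 0.152
t 10.1 tcp_b [  7.2  -1.5 174.8] tau -56.1 xax [ 0.001 -1.    -0.   ] F_b [-0.9  2.   6.5] w 0.152 q [-0.28  0.73 -0.36  1.69  0.78  1.68 -1.2 ]
[0.0006 0.001  0.0015] [ 0.001 -0.001  0.001]
[ 0.0006 -0.0009 -0.0009] [-0.012 -0.001  0.001]
[ 0.0006 -0.0028 -0.0032] [-0.025 -0.001  0.001]
```

View pics/s6.png

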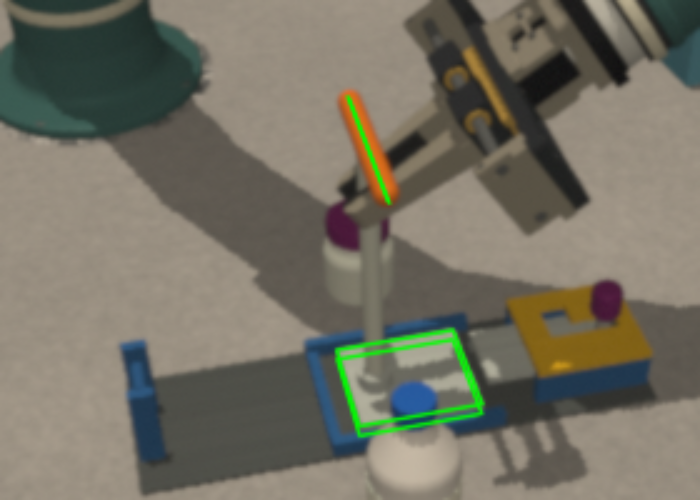

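The post now stands on its foot: the crossbar matches the upright model and the foot lies in its outline between the cheeks. I open the jaws and check before retreating.

```bash
python3 -m jog '[{"dx":0,"dy":0.0,"dz":0,"rx":0,"ry":0,"rz":0,"jaw":-0.7},{"dx":0,"dy":0.0,"dz":0,"rx":0,"ry":0,"rz":0,"jaw":-0.6},{"dx":0,"dy":0,"dz":0,"rx":0,"ry":0,"rz":0,"jaw":-0.4},{"dx":0,"dy":0,"dz":0,"rx":0,"ry":0,"rz":0,"jaw":-0.3},{"dx":0,"dy":0,"dz":0,"rx":0,"ry":0,"rz":0,"jaw":-0.3}]' 6
python3 - <<'E'
from h import *
stat()
im,d=optics.read_camera('scene')
def Pp(P,b): # post->base with pivot
    a=np.radians(-75+b); c,s=np.cos(a),np.sin(a); x,y,z=P[0]+20,P[1],P[2]; return (c*x+s*z,y-1,4-s*x+c*z)
im=im[:,:,::-1].copy()
for b,col in ((75,(0,255,0)),):
    for loop in ([(-20,-40,0),(70,-40,0),(70,40,0),(-20,40,0)],[(-20,-40,10),(70,-40,10),(70,40,10),(-20,40,10)],[(0,-58,215),(0,58,215)]):
        q=proj('scene',[b2w(Pp(P,b)) for P in loop]); cv2.polylines(im,[np.round(q*8).astype(np.int32)],True,col,1,cv2.LINE_AA,3)
cv2.imwrite('pics/s7.png',cv2.resize(im[60:260,120:400],None,fx=2.5,fy=2.5))
E
```

```text
clock: 10.78
tool_pos: [513.1, 39.8, 174.4]
tcp_rot: [0.467, 0.876, -0.103, -0.056]
ft_force: [1.1, 1.0, 0.1]
width: 0.353
t 10.78 tcp_b [  7.6  -1.4 174.4] tau -56.1 xax [ 0.002 -1.    -0.001] F_b [ 1.3 -0.8  0.1] w 0.353 q [-0.28  0.73 -0.36  1.69  0.78  1.68 -1.2 ]
```

View pics/s7.png

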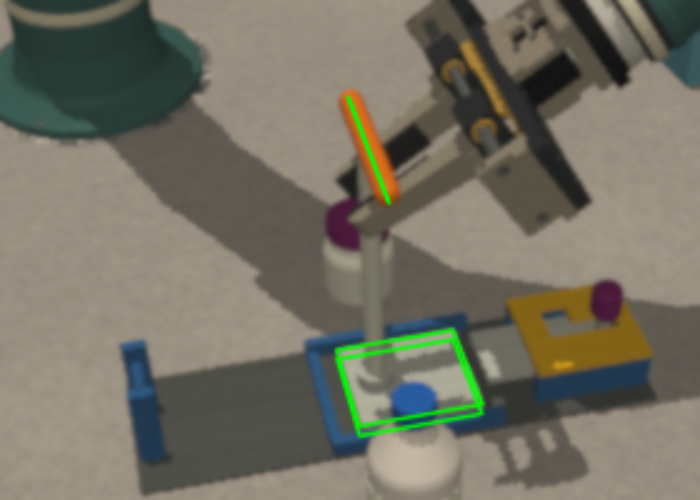

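Released: the post did not move and the wrist force is about zero. I retreat along the fingers.

```bash
python3 -m jog '[{"dx":0,"dy":0.0,"dz":-0.015,"rx":0,"ry":0,"rz":0,"jaw":0.2},{"dx":0,"dy":0.0,"dz":-0.04,"rx":0,"ry":0,"rz":0,"jaw":0.2},{"dx":0,"dy":0,"dz":-0.07,"rx":0,"ry":0,"rz":0,"jaw":0.2},{"dx":0,"dy":0,"dz":-0.11,"rx":0,"ry":0,"rz":0,"jaw":0.2},{"dx":0,"dy":0,"dz":-0.15,"rx":0,"ry":0,"rz":0,"jaw":0.2}]' 6
python3 - <<'E'
from h import *
stat()
def Rx(): 
    x=np.array([1.,0,0]);z=np.array([0,0,-1.]); return Rb()@np.stack([x,np.cross(z,x),z],1)
rows([((195,0,200),Rx())])
E
```

```text
clock: 11.45
tool_pos: [542.3, 162.0, 258.1]
tcp_rot: [0.466, 0.877, -0.103, -0.057]
ft_force: [0.5, -1.0, -1.4]
width: 0.597
t 11.45 tcp_b [133.3  -1.  258.1] tau -56.0 xax [ 0.002 -1.    -0.003] F_b [-0.8 -0.7 -1.4] w 0.597 q [-0.61  0.72 -0.08  1.41  0.59  1.84 -1.02]
[-0.0007 -0.0826 -0.0187] [ 0.761  0.764 -1.43 ]
```

```bash
python3 -m jog '[{"dx":0,"dy":-0.005,"dz":0,"rx":0.17,"ry":0,"rz":0,"jaw":0.2},{"dx":0,"dy":-0.02,"dz":0,"rx":0.34,"ry":0,"rz":0,"jaw":0.2},{"dx":0,"dy":-0.04,"dz":0,"rx":0.51,"ry":0,"rz":0,"jaw":0.2},{"dx":0,"dy":-0.06,"dz":-0.01,"rx":0.68,"ry":0,"rz":0,"jaw":0.2},{"dx":0,"dy":-0.08,"dz":-0.018,"rx":0.85,"ry":0,"rz":0,"jaw":0.2}]' 6
python3 - <<'E'
from h import *
stat()
def Rx(): 
    x=np.array([1.,0,0]);z=np.array([0,0,-1.]); return Rb()@np.stack([x,np.cross(z,x),z],1)
rows([((195,0,160),Rx())])
im,d=optics.read_camera('scene'); cv2.imwrite('pics/s8.png',cv2.resize(im[60:260,120:400,::-1],None,fx=2.5,fy=2.5))
E
```

```text
clock: 12.08
tool_pos: [556.6, 222.3, 203.2]
tcp_rot: [0.06, 0.991, -0.116, -0.008]
ft_force: [0.6, 0.2, -0.4]
width: 0.6
t 12.07 tcp_b [195.3  -0.8 203.2] tau -6.9 xax [ 0.004 -1.    -0.001] F_b [ 0.3 -0.5 -0.4] w 0.6 q [-0.29  0.46 -0.26  1.67  0.22  1.12 -0.87]
[-0.0007 -0.0049  0.0429] [ 0.094  0.096 -1.565]
```

View pics/s8.png

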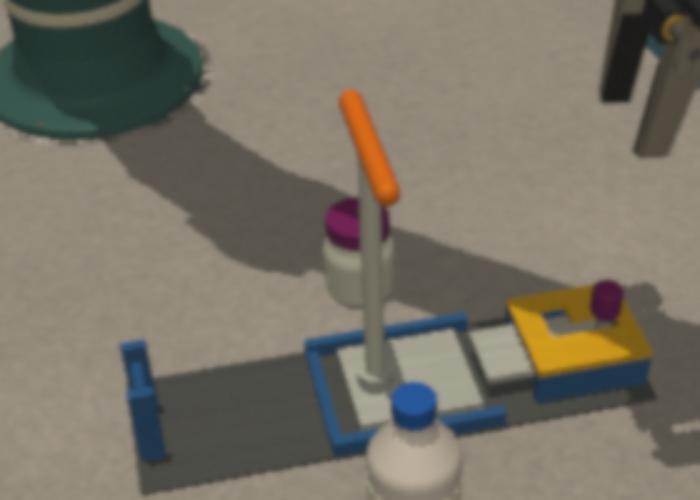

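The post stands free. The knob is at crop (607,300). Now I turn the jaws to the base's x and hover over the knob.

```bash
python3 -m jog '[{"dx":0,"dy":-0.001,"dz":0,"rx":0.01,"ry":0.01,"rz":-0.16,"jaw":0},{"dx":0,"dy":-0.002,"dz":0.01,"rx":0.02,"ry":0.02,"rz":-0.32,"jaw":0},{"dx":0,"dy":-0.003,"dz":0.02,"rx":0.03,"ry":0.03,"rz":-0.48,"jaw":0},{"dx":0,"dy":-0.004,"dz":0.03,"rx":0.04,"ry":0.04,"rz":-0.64,"jaw":0},{"dx":0,"dy":-0.005,"dz":0.04,"rx":0.05,"ry":0.05,"rz":-0.8,"jaw":0}]' 30
python3 - <<'E'
from h import *
stat()
def Rx(): 
    x=np.array([1.,0,0]);z=np.array([0,0,-1.]); return Rb()@np.stack([x,np.cross(z,x),z],1)
rows([((195,0,130),Rx())])
E
```

```text
clock: 12.75
tool_pos: [556.7, 220.2, 162.7]
tcp_rot: [0.031, 0.959, 0.281, -0.003]
ft_force: [0.6, -0.3, -0.8]
width: 0.5
t 12.75 tcp_b [193.3  -1.4 162.7] tau -3.2 xax [ 0.722 -0.691 -0.024] F_b [-0.2 -0.7 -0.8] w 0.5 q [-0.14  0.49 -0.42  1.75  0.3   0.99 -0.13]
[ 0.0011 -0.004   0.0325] [ 0.045  0.044 -0.763]
```

```bash
python3 -m jog '[{"dx":0,"dy":-0.001,"dz":0.005,"rx":0.01,"ry":0.01,"rz":-0.16,"jaw":0},{"dx":0,"dy":-0.002,"dz":0.01,"rx":0.02,"ry":0.02,"rz":-0.32,"jaw":0},{"dx":0.001,"dy":-0.003,"dz":0.02,"rx":0.03,"ry":0.03,"rz":-0.48,"jaw":0},{"dx":0.001,"dy":-0.004,"dz":0.03,"rx":0.04,"ry":0.04,"rz":-0.64,"jaw":0},{"dx":0.001,"dy":-0.004,"dz":0.0325,"rx":0.045,"ry":0.044,"rz":-0.763,"jaw":0}]' 30
python3 - <<'E'
from h import *
im,d=optics.read_camera('scene') 
stat()
T=camT('wrist')[1]
im,d=optics.read_camera('wrist'); im=im[:,:,::-1].copy()
q=proj('wrist',[b2w(P) for P in [(195,0,67.5),(132,-40,36),(132,40,36),(218,-40,36),(218,40,36)]],T)
for a in q: cv2.circle(im,tuple(int(v) for v in a),4,(0,255,0),1)
cv2.imwrite('pics/w3.png',im); print(q)
def Rx(): 
    x=np.array([1.,0,0]);z=np.array([0,0,-1.]); return Rb()@np.stack([x,np.cross(z,x),z],1)
rows([((195,0,100),Rx()),((195,0,42),Rx())])
E
```

```text
clock: 13.38
tool_pos: [555.5, 222.3, 129.8]
tcp_rot: [0.0, 0.784, 0.621, -0.001]
ft_force: [0.4, -0.1, -0.4]
width: 0.499
t 13.43 tcp_b [1.949e+02 1.000e-01 1.296e+02] tau -0.1 xax [ 1.     0.008 -0.002] F_b [-0.  -0.6  0.7] w 0.503 q [ 0.01  0.57 -0.6   1.77  0.39  0.93  0.58]
[[279.63363579 230.07915938]
 [198.96821374 266.56211956]
 [193.95171533 164.24642781]
 [308.56873921 267.7448596 ]
 [311.83317837 165.3232891 ]]
[-0.      0.0001  0.0299] [-0.001  0.002  0.001]
[0.0001 0.0001 0.0879] [-0.001  0.002  0.001]
```

View pics/w3.png

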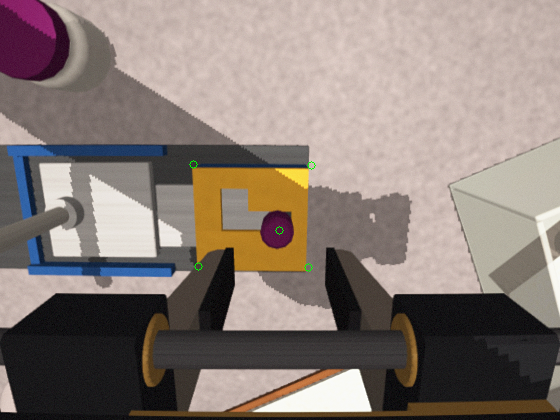

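Wrist picture: the knob is at (277,229), the slot lane runs left to column 222, and the notch opens up towards +y at (235,200). The prediction is within about 2 mm. I descend and grip the knob.

```bash
python3 -m jog '[{"dx":-0.001,"dy":0.001,"dz":0.022,"rx":0,"ry":0,"rz":0,"jaw":0},{"dx":-0.001,"dy":0.001,"dz":0.044,"rx":0,"ry":0,"rz":0,"jaw":0},{"dx":-0.001,"dy":0.001,"dz":0.066,"rx":0,"ry":0,"rz":0,"jaw":0},{"dx":-0.001,"dy":0.001,"dz":0.086,"rx":0,"ry":0,"rz":0,"jaw":0},{"dx":-0.001,"dy":0.001,"dz":0.086,"rx":0,"ry":0,"rz":0,"jaw":0}]' 30
python3 - <<'E'
from h import *
stat()
E
python3 -m jog '[{"dx":0,"dy":0,"dz":0,"rx":0,"ry":0,"rz":0,"jaw":-1},{"dx":0,"dy":0,"dz":0,"rx":0,"ry":0,"rz":0,"jaw":-1},{"dx":0,"dy":0,"dz":0,"rx":0,"ry":0,"rz":0,"jaw":-1},{"dx":0,"dy":0,"dz":0,"rx":0,"ry":0,"rz":0,"jaw":-1},{"dx":0,"dy":0,"dz":0,"rx":0,"ry":0,"rz":0,"jaw":-1}]' 30
python3 - <<'E'
from h import *
stat()
E
```

```text
clock: 14.1
tool_pos: [555.1, 220.5, 41.8]
tcp_rot: [-0.0, 0.786, 0.619, -0.003]
ft_force: [-0.9, 0.5, 0.1]
width: 0.5
t 14.1 tcp_b [193.2   0.2  41.8] tau -0.2 xax [ 1.     0.001 -0.004] F_b [0.3 1.  0.1] w 0.5 q [-0.04  0.68 -0.54  1.81  0.48  0.78  0.51]
clock: 14.72
tool_pos: [555.5, 220.1, 42.4]
tcp_rot: [0.0, 0.786, 0.619, -0.003]
ft_force: [-0.7, -2.7, 6.4]
width: 0.241
t 14.72 tcp_b [192.9  -0.2  42.4] tau -0.3 xax [ 1.     0.001 -0.004] F_b [-2.8  0.1  6.4] w 0.241 q [-0.04  0.68 -0.54  1.81  0.48  0.78  0.51]
```

```bash
python3 -m jog '[{"dx":-0.009,"dy":0,"dz":0,"rx":0,"ry":0,"rz":0,"jaw":-1},{"dx":-0.018,"dy":0,"dz":0,"rx":0,"ry":0,"rz":0,"jaw":-1},{"dx":-0.026,"dy":0,"dz":0,"rx":0,"ry":0,"rz":0,"jaw":-1},{"dx":-0.034,"dy":0,"dz":0,"rx":0,"ry":0,"rz":0,"jaw":-1},{"dx":-0.034,"dy":0,"dz":0,"rx":0,"ry":0,"rz":0,"jaw":-1}]' 40
python3 - <<'E'
from h import *
stat()
E
```

```text
clock: 15.35
tool_pos: [548.0, 190.5, 42.7]
tcp_rot: [-0.002, 0.785, 0.619, 0.0]
ft_force: [3.2, 9.0, -5.4]
width: 0.235
t 15.35 tcp_b [1.624e+02 1.000e-01 4.270e+01] tau 0.2 xax [1.    0.002 0.003] F_b [ 9.6 -1.  -5.4] w 0.235 q [ 0.02  0.66 -0.54  1.86  0.47  0.75  0.55]
```

```bash
python3 -m jog '[{"dx":-0.003,"dy":0,"dz":0,"rx":0,"ry":0,"rz":0,"jaw":-1},{"dx":-0.006,"dy":0,"dz":0,"rx":0,"ry":0,"rz":0,"jaw":-1},{"dx":-0.008,"dy":0,"dz":0,"rx":0,"ry":0,"rz":0,"jaw":-1},{"dx":-0.008,"dy":0,"dz":0,"rx":0,"ry":0,"rz":0,"jaw":-1},{"dx":-0.008,"dy":0,"dz":0,"rx":0,"ry":0,"rz":0,"jaw":-1}]' 40
python3 - <<'E'
from h import *
stat()
E
```

```text
clock: 15.98
tool_pos: [546.6, 187.0, 42.7]
tcp_rot: [-0.004, 0.785, 0.62, 0.004]
ft_force: [3.2, 9.4, -6.0]
width: 0.238
t 15.97 tcp_b [158.7   0.7  42.7] tau 0.6 xax [1.    0.004 0.01 ] F_b [ 9.9 -0.9 -6. ] w 0.238 q [ 0.03  0.65 -0.55  1.87  0.47  0.74  0.56]
```

```bash
python3 -m jog '[{"dx":-0.006,"dy":0,"dz":0,"rx":0,"ry":0,"rz":0,"jaw":-1},{"dx":-0.007,"dy":-0.005,"dz":0,"rx":0,"ry":0,"rz":0,"jaw":-1},{"dx":-0.007,"dy":-0.010,"dz":0,"rx":0,"ry":0,"rz":0,"jaw":-1},{"dx":-0.007,"dy":-0.014,"dz":0,"rx":0,"ry":0,"rz":0,"jaw":-1},{"dx":-0.007,"dy":-0.018,"dz":0,"rx":0,"ry":0,"rz":0,"jaw":-1}]' 40
python3 - <<'E'
from h import *
stat()
im,d=optics.read_camera('wrist'); cv2.imwrite('pics/w4.png',im[:,:,::-1])
E
```

```text
clock: 16.6
tool_pos: [531.2, 190.4, 43.0]
tcp_rot: [-0.005, 0.784, 0.621, 0.011]
ft_force: [16.6, 12.9, -20.2]
width: 0.238
t 16.6 tcp_b [158.3  16.4  43. ] tau 1.4 xax [1.    0.007 0.024] F_b [ 16.4 -13.1 -20.2] w 0.238 q [ 0.03  0.63 -0.55  1.91  0.47  0.71  0.55]
```

View pics/w4.png

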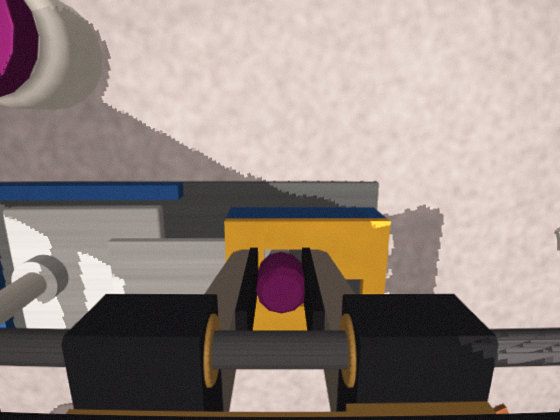

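The knob is 16 mm across and against its stop (13 N). I ease it back until it rests on the tooth, then open.

```bash
python3 -m jog '[{"dx":-0.003,"dy":0,"dz":0,"rx":0,"ry":0,"rz":0,"jaw":-1},{"dx":0,"dy":0,"dz":0,"rx":0,"ry":0,"rz":0,"jaw":-1},{"dx":0.003,"dy":0,"dz":0,"rx":0,"ry":0,"rz":0,"jaw":-1},{"dx":0.005,"dy":0,"dz":0,"rx":0,"ry":0,"rz":0,"jaw":-1},{"dx":0.006,"dy":0,"dz":0,"rx":0,"ry":0,"rz":0,"jaw":-1}]' 40
python3 - <<'E'
from h import *
stat()
E
```

```text
clock: 17.27
tool_pos: [533.4, 196.9, 42.7]
tcp_rot: [-0.005, 0.783, 0.621, 0.012]
ft_force: [3.3, 2.4, -4.9]
width: 0.235
t 17.27 tcp_b [165.1  15.8  42.7] tau 1.5 xax [1.    0.008 0.026] F_b [ 3.2 -2.7 -4.9] w 0.235 q [ 0.02  0.64 -0.55  1.91  0.47  0.71  0.54]
```

```bash
python3 -m jog '[{"dx":0,"dy":0,"dz":0,"rx":0,"ry":0,"rz":0,"jaw":-0.3},{"dx":0,"dy":0,"dz":0,"rx":0,"ry":0,"rz":0,"jaw":-0.1},{"dx":0,"dy":0,"dz":0,"rx":0,"ry":0,"rz":0,"jaw":-0.1},{"dx":0,"dy":0,"dz":0,"rx":0,"ry":0,"rz":0,"jaw":-0.1},{"dx":0,"dy":0,"dz":-0.01,"rx":0,"ry":0,"rz":0,"jaw":-0.1}]' 40
python3 -m jog '[{"dx":0,"dy":0,"dz":-0.03,"rx":0,"ry":0,"rz":0,"jaw":-0.1},{"dx":0,"dy":0,"dz":-0.06,"rx":0,"ry":0,"rz":0,"jaw":-0.1},{"dx":0.02,"dy":0,"dz":-0.1,"rx":0,"ry":0,"rz":0,"jaw":-0.1},{"dx":0.05,"dy":0,"dz":-0.13,"rx":0,"ry":0,"rz":0,"jaw":-0.1},{"dx":0.08,"dy":0,"dz":-0.16,"rx":0,"ry":0,"rz":0,"jaw":-0.1}]' 40
python3 - <<'E'
from h import *
stat()
im,d=optics.read_camera('wrist'); cv2.imwrite('pics/w5.png',im[:,:,::-1])
im,d=optics.read_camera('scene'); cv2.imwrite('pics/s9.png',cv2.resize(im[60:300,110:400,::-1],None,fx=2.4,fy=2.4))
im,d=optics.read_camera('top'); cv2.imwrite('pics/t9.png',im[:,:,::-1])
E
```

```text
clock: 17.9
tool_pos: [532.7, 196.3, 52.5]
tcp_rot: [-0.006, 0.783, 0.621, 0.012]
ft_force: [0.5, 0.0, 0.9]
width: 0.451
clock: 18.52
tool_pos: [549.3, 271.1, 216.6]
tcp_rot: [-0.005, 0.784, 0.621, 0.012]
ft_force: [1.0, 0.4, -0.6]
width: 0.453
t 18.52 tcp_b [240.9  17.8 216.6] tau 1.5 xax [1.    0.007 0.026] F_b [ 0.6 -0.9 -0.6] w 0.453 q [-0.01  0.49 -0.67  1.68  0.33  1.07  0.57]
```

View pics/s9.png

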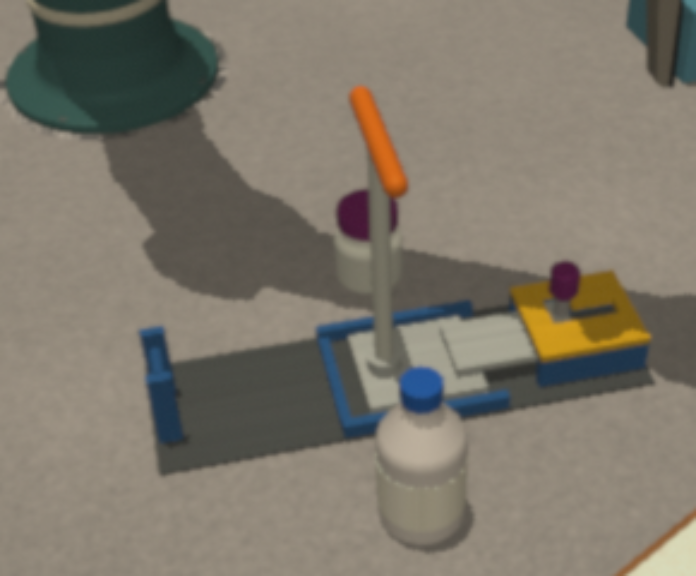

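View pics/w5.png

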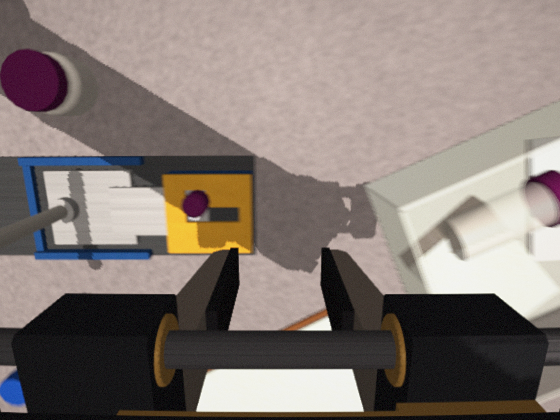

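View pics/t9.png

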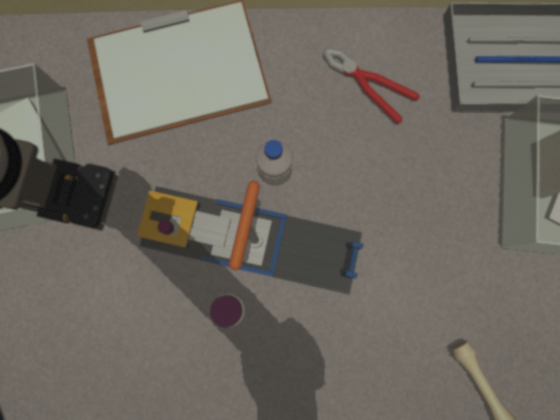

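Knob locked in the notch (scene crop (565,280), wrist (195,205)) with the tongue over the foot's edge. The post stands between the cheeks, and the jar and bottle have not moved. One numeric check, then I hand in.

```bash
python3 - <<'E'
from h import *
o0=None
pts={}
for n,wc,wk in (("scene",(240,85,290,150),(330,165,355,190)),("top",(220,170,270,280),(155,218,178,238))):
    im,d=optics.read_camera(n); hsv=cv2.cvtColor(im,cv2.COLOR_RGB2HSV)
    for nm,w,f in (("bar",wc,(hsv[...,0]<14)&(hsv[...,1]>130)&(hsv[...,2]>100)),("knob",wk,(hsv[...,0]>135)&(hsv[...,0]<175)&(hsv[...,1]>90))):
        m=np.zeros(d.shape,bool); m[w[1]:w[3],w[0]:w[2]]=f[w[1]:w[3],w[0]:w[2]]
        ys,xs=np.nonzero(m); pts.setdefault(nm,[]).append((n,cv2.minAreaRect(np.stack([xs,ys],1).astype(np.float32))[0]))
for k,v in pts.items(): print(k,np.round(w2b(tri(*v)),1))
for l in ('jar','saline'):
    r=spotter.look_for('top',l); print(l,r[0])
stat()
E
python3 -c "
from rig import env
print(env.sign_off())"
```

```text
bar [ 21.    0.9 217.5]
knob [166.6  15.   54.8]
jar {'point': [228.0, 310.6], 'conf': 0.73}
saline {'point': [273.1, 164.0], 'conf': 0.68}
t 18.88 tcp_b [238.3  17.9 213.1] tau 1.3 xax [1.    0.006 0.023] F_b [ 0.7  0.2 -0.1] w 0.449 q [-0.01  0.49 -0.67  1.69  0.33  1.06  0.57]
the job is handed in; nothing more can be done
None
```

The post stands upright between the blue cheeks, the bolt is locked over its foot, and the job was handed in at about 19 s.

- **Raising the post:** I pinched the shaft lightly (6 N) just below the crossbar and swung it up along the arc around its heel edge. Overlays at three points on the way, and once it was standing, showed the heel staying on the plate. There was no drop at the end.
- **Locking the bolt:** I gripped the knob, pushed it about 34 mm in, moved it 16 mm across against its stop, eased it back onto the tooth and let go. It stayed there after release.

**Last checks:**
- The crossbar was measured at base (21, 1, 217.5) mm; the upright model puts it at (20, 0, 219).
- The knob was at base (167, 15, 55) mm, about 28 mm in and in the notch.
- The wrist force was close to zero with the arm clear of everything.
- The jar and bottle look where they were in the first pictures, to the eye and by the detector's points, which shifted only 2 to 3 pixels.

No check failed or disagreed. One close call: joint 6 read about 1.84 rad, the edge of its range, while the arm backed away from the post.

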